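# Fit a wheel on its axle and lock it with the R-clip

## Task

Put the loose wheel over the upright axle, hub side up, so that it sits fully down on the axle plate. Then pick up the big R-clip and push its straight leg through the cross-hole above the hub until its bent leg has ridden over the axle and the axle lies fully home in the clip's pocket; feel for the hole and for the stop and do not force the clip. Let go and leave the other tools where they are.

Things in the scene. Friction and masses are not known exactly. Their poses are not given: they have to be found in the camera images.
- axle_plate: Grey steel plate 110 x 110 x 8 mm, bolted to the bench, origin under its centre, z up. Round shoulder 40 mm across at its centre, top 16 mm above the bench; from it rises a steel axle, 24 mm diameter, on the plate's z axis, chamfered top 88 to 99 mm above the bench. Cross-hole along the plate's x axis, 16 mm below the top, open on both sides.
- hole_low (a point): On the axle's axis 68 mm above the bench: centre of the cross-hole (8.6 mm wide, eight-sided, along this point's x) if the axle stood on its lowest stop. The axle has end play and stands 4 to 15 mm higher than that (held by about 30 N friction); this is NOT measured, so find the hole by feel or sight 72 to 83 mm above the bench. The clip may go in from either side.
- wheel: Loose trolley wheel, 0.25 to 0.5 kg, lying flat: black tyre 100 mm across, 30 mm thick; grey round hub 44 mm across stands up 16 mm above the tyre (46 mm in all): lift it by the hub. Bore 29 mm right through. Origin at the centre of its underside, z up along the bore. Fully down on the axle its underside is 16 mm, the hub's top 62 mm above the bench.
- clip: Loose R-clip of 6 mm steel wire, 52 g, 125 mm long, lying flat. Origin at the underside below the middle of its finger loop (wire centre 3 mm higher); x along the straight leg to its tip, y to the bent leg, z up. The loop is a double coil, 12 mm high, 24 mm over its two straight sides (along x, -10 to 14 mm, centred on y = 0): pinch there across y. Straight leg at y = -9 mm.
- clip_seat (a point): Centre of the clip's round pocket, at clip x 62, y -9, z 3 mm; on the axle's axis when home. The clip's hard neck, just behind the pocket, then stops on the axle and the push rises steeply. Over 30 N between clip and axle (the spring squeeze, up to 20 N, included) is too much. Home, it may sit 1 to 2 mm off the axis (play in the hole). Axes as the clip's.
- clip_tip (a point): Square-cut end of the clip's straight leg, at clip x 102, y -9, z 3 mm (40 mm ahead of clip_seat). It meets the axle's surface when clip_seat is 52 mm from the axle's axis.
- bent_leg (a joint): Spring angle of the clip's bent leg about its neck: 0 relaxed, opens to 0.45 rad. The leg (pocket, hump, flared tip at clip x 90, y 10 mm) starts to ride over the axle with clip_seat about 24 mm short of the axle's axis, takes a push of up to about 10 N, opens to about 0.17 rad, lets the clip draw itself in over the last 6 mm, and is back near 0 when home.
- cork_pad: Small yellow rubbing pad 26 x 60 x 14 mm lying on the bench; leave alone. Origin under the centre.
- screw_jar: White jar of screws with grey lid, 60 mm across, 73 mm tall, in the bench's tool well (40 mm deep); leave alone. Origin under the centre.
- pine_block: Pine block 52 x 72 x 33 mm with a small cleat on top, in the tool well; leave alone. Origin under the centre.
Not all that is in view belongs to the job. Several things have the shape of the clip; the one meant has the colours described above. Several things have the shape of the wheel; the one meant has the colours described above.

How it is judged:
By the outcome, as a careful person would: the job done as asked, in the order asked, and still so for the second after the job is handed in, with the robot touching nothing.
It also fails if it takes over 72 s, if anything falls off the work surface, if the arm or the gripper's body presses on something with over 40 N, if the wrist force passes 120 N, or if a joint passes its speed limit or range.

## Robot

A 7-joint arm with a two-finger parallel gripper is mounted at the origin on a cart in front of the work surface, level with it; the furniture and walls round the work are solid. World frame = base frame: x ahead of the robot, y to its left, z up, the work surface at z = 0. Lengths are in mm, angles in rad, forces in N, time in s.
With the tool pointing down it reaches from about 425 to 950 mm from the base axis. Payload 4.7 kg.
Tool frame: the origin (TCP) lies between the finger pads; the fingertips stand 25 mm ahead of it and the grasp point (between the pads) lies 6 mm ahead of it; z points along the fingers, y is the line along which they close (so a half turn about z gives the same grasp; the last joint's range is limited). The gripper opens to 85 mm and grips with 20 to 120 N. Pads are 22 mm wide; open, the fingers measure 114 mm over their backs; the gripper's body (76 mm by 85 mm) begins 54 mm behind the grasp point. The pads swing forward as they close: fully open they stand 13 mm farther back than shut.
Start: joints at [1.181, 0.469, -0.049, 1.532, 0.024, 1.141, -0.082], TCP at [238.336, -631.539, 256.335] pointing down, gripper open.
Joint ranges: [-2.59, 2.59], [-0.33, 1.99], [-1.39, 1.29], [0.1, 2.45], [-1.04, 4.18], [0.21, 1.99], [-2.66, 2.66]. Speed limits (rad/s): [2.57, 2.57, 3.14, 3.14, 3.14, 3.14, 3.14].

## Interface

Orientations are given as a unit quaternion [x, y, z, w].
In Python, from station import * gives the robot as it stands. The module is installed in compiled form; this text tells all that it offers.
- The arm moves only by the tool apply_moves, never from a script. Its argument "commands" is a list of rows, each an object of numbers: "tx", "ty", "tz": the shift along the tool's x, y, z in mm; "turn": the turn about the tool's z in degrees; "hand": the closure, from 0 (fully open) to 1 (shut). A call has 1 to 10 rows; each row shifts and turns the commanded pose from where the row before left it, along the tool's axes as they then stand; what a row does not reach is not made up. A row lasts 1/10 s, in which the tool goes at most 50 mm and 8.59 degrees, less where a joint would pass 70% of its speed; a pose out of reach is approached as far as the arm can. A call with a gripper value outside its range is refused whole. The fingers move at their own pace and stop on an object; the grip force is fixed at half the most. Time passes only in rows, so rows that do not move let the fingers close. It gives the time, the measured TCP pose, the force, the opening and the grip force at its end, in the units of the state.
- observe(): the state, without advancing time (a new reading comes with each control period).
- camera(name): name is "scene" or "side" or "wrist"; returns (picture, depth): 420x560x3 uint8, blue, green, red; 420x560 float32, mm along the optical axis (not along the pixel's ray), 0 where there is no reading.
- camera_params(name): a dict with "fx", "fy", "cx", "cy" (pixels), "R" (3x3) and "t" (3): a world point X has camera coordinates R X + t. Camera axes: x right, y down, z forward; pixel columns grow to the right and rows downward; lengths in mm; the calibration is good to about 2 mm. A picture is of the moment at which its call begins: read the wrist's pose just before it. camera_params takes no time and is no camera call; for the wrist camera it gives the pose at the moment of the call.
- job_done(): hands the job in; it is judged then, once.
The state is a dict: "time": time; "joint_pos": joint angles; "joint_vel": joint speeds; "joint_efforts": joint torques, N m; "ee_pos": TCP position; "eef_rot": TCP orientation; "contact_force": force on the tool from outside, world axes, zero at the start; "ft_torque": the same for the moment, N m; "gripper_width": finger opening in mm; "finger_force": force on a finger pad.
Only numpy, scipy, OpenCV 4.12 (cv2) and the standard library are available. Lean on these libraries where they do the work, as an engineer would, in place of code of your own. Each camera call takes 0.05 s, during which the arm holds its last target. There are 200 camera calls.

## Working session

There is one attempt and no reset: what is moved stays moved. The work goes in short steps, Python scripts to look and compute and a tool call to move; the robot and the scene stay as the last step left them, time stands still between calls to the robot, and variables do not carry over. Pictures are saved under pics/ and viewed, at most 10 in all, crops included, and the job is handed in when it is done.

Besides the shell and the picture viewer there is one more tool, called after "Emit:" by a JSON object that holds its "api" and its "payload". apply_moves: Moves the arm, as the interface text tells. Its arguments: {"type":"object","properties":{"commands":{"type":"array"}},"required":["commands"]}

```bash
mkdir -p pics
cat > h.py <<'E'
from station import *
import numpy as np, cv2
def grab(n):
    p=camera_params(n); im,d=camera(n); return p,im,d
def pt(p,d,u,v):
    z=d[int(v),int(u)]; c=np.array([(u-p['cx'])/p['fx']*z,(v-p['cy'])/p['fy']*z,z])
    return np.array(p['R']).T@(c-np.array(p['t']))
def plane(p,u,v,h):
    R=np.array(p['R']);t=np.array(p['t']);o=-R.T@t
    r=R.T@np.array([(u-p['cx'])/p['fx'],(v-p['cy'])/p['fy'],1.]); return o+r*(h-o[2])/r[2]
def proj(p,X):
    c=np.array(p['R'])@np.array(X)+np.array(p['t']); return p['fx']*c[0]/c[2]+p['cx'],p['fy']*c[1]/c[2]+p['cy']
E
python3 - <<'E'
from h import *
s=observe();print(s['ee_pos'],s['eef_rot'],s['gripper_width'],s['time'])
for n in ['scene','side','wrist']:
    p,im,d=grab(n);cv2.imwrite(f'pics/{n}0.png',im);np.savez(f'{n}0.npz',im=im,d=d,**p)
    print(n,p['fx'],-np.array(p['R']).T@np.array(p['t']),np.array(p['R'])[2],(d>0).mean())
E
```

```text
[ 238.07974064 -631.03065982  255.23980104] [ 9.83770765e-01  1.79427052e-01 -2.35413909e-04 -9.79850972e-04] 85.53328731296877 0.0
scene 443.39294301259156 [-57.92324318 636.98971765 573.54186414] [ 0.56991138 -0.6662577  -0.48093834] 0.9960544217687075
side 401.4444388665757 [ 406.38607484 1013.37250035  671.0789744 ] [ 0.09711031 -0.86727758 -0.48826139] 0.9961267006802721
wrist 297.42995297136156 [ 301.16222474 -607.52077487  373.3729898 ] [-0.25091899 -0.09285813 -0.96354399] 0.9952593537414965
```

View pics/scene0.png

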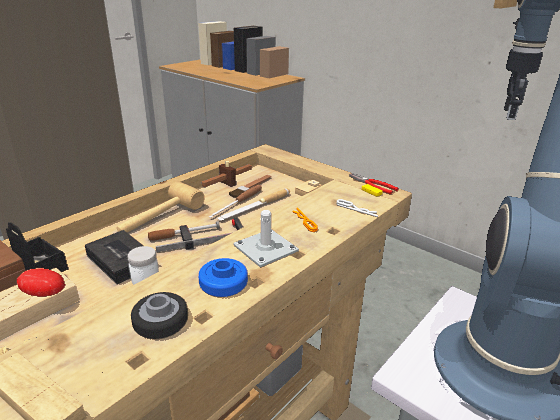

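View pics/side0.png

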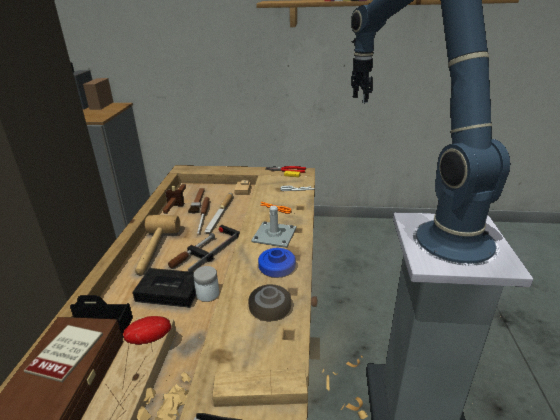

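Scene: the black wheel with grey hub is at (160,312), with a blue decoy at (223,277). The axle plate is at (266,245), the silver clip at (357,207) and an orange decoy clip at (305,220). Next I'll measure them.

Run:
```python
from h import *
for n,pts in [('scene',dict(hubtop=(160,303),tyre=(160,329),axletop=(266,212),plate=(266,258),clipA=(340,205),clipB=(376,212),loopm=(357,207))),('side',dict(hubtop=(270,292),axletop=(274,208),plate=(290,240),clip=(296,188)))]:
    z=np.load(n+'0.npz');
    for k,(u,v) in pts.items(): print(n,k,pt(z,z['d'],u,v).round(1))
    # height map
    d=z['d'];vv,uu=np.mgrid[:420,:560];c=np.stack([(uu-z['cx'])/z['fx']*d,(vv-z['cy'])/z['fy']*d,d],-1)
    W=(c-z['t'])@z['R']
    im=z['im'].astype(int);hsv=cv2.cvtColor(z['im'],cv2.COLOR_BGR2HSV)
    a=pt(z,d,*pts['axletop'])
    m=(W[...,2]>40)&(W[...,2]<110)&(np.hypot(W[...,0]-a[0],W[...,1]-a[1])<40); q=W[m];print('axle',m.sum(),q[:,2].max(),q.mean(0), (q[:,:2].max(0)+q[:,:2].min(0))/2)
    h=pt(z,d,*pts['hubtop'])
    m=(abs(W[...,2]-46)<4)&(np.hypot(W[...,0]-h[0],W[...,1]-h[1])<60);q=W[m];print('hub',m.sum(),cv2.minEnclosingCircle(q[:,:2].astype(np.float32)),q[:,2].mean())
    m=(W[...,2]>18)&(np.hypot(W[...,0]-h[0],W[...,1]-h[1])<75);q=W[m];print('wheel',m.sum(),cv2.minEnclosingCircle(q[:,:2].astype(np.float32)))
im=np.load('scene0.npz')['im']
cr=np.hstack([cv2.resize(im[185:235,320:390],None,fx=5,fy=5,interpolation=2),cv2.resize(im[200:275,226:306],(267,250),interpolation=2)])
w=np.load('wrist0.npz')['im'];cv2.imwrite('pics/mix.png',np.vstack([cv2.resize(cr,(560,227)),w[:370]]))
```

```text
scene hubtop [514.7 300.7  30.4]
scene tyre [464.5 337.1  24.9]
scene axletop [525.8   3.6  96.7]
scene plate [491.2  40.4   8.2]
scene clipA [ 517.3 -286.6    4.8]
scene clipB [ 422.9 -317.6    6.1]
scene loopm [ 4.810e+02 -3.164e+02  2.000e-01]
axle 256 98.74243012633761 [521.538959     9.56239376  72.97023056] [523.78210693   6.13622179]
hub 236 ((503.94293212890625, 310.04217529296875), 23.452852249145508) 45.93484612554864
wheel 1828 ((503.9838562011719, 311.28350830078125), 50.04239273071289)
side hubtop [505.7 293.8  31.8]
side axletop [523.3  10.   97.8]
side plate [476.3  28.8   1. ]
side clip [ 476.3 -302.6    6.2]
axle 153 99.53788300051927 [525.45418378  10.85355433  72.34606243] [526.03996882   6.61966674]
hub 143 ((505.4702453613281, 310.5798034667969), 22.12453842163086) 45.90802580044208
wheel 1094 ((505.94671630859375, 312.2200927734375), 49.74617385864258)
```

View pics/mix.png

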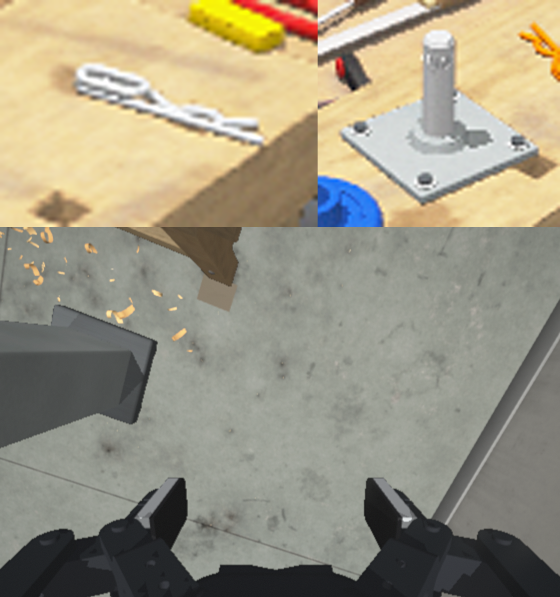

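Emit:
{"api": "apply_moves", "payload": {"commands": [{"tx": 40,"ty": -25,"hand": 0},{"tx": 40,"ty": -25,"hand": 0},{"tx": 40,"ty": -25,"hand": 0},{"tx": 40,"ty": -25,"hand": 0},{"tx": 40,"ty": -25,"hand": 0},{"tx": 40,"ty": -25,"hand": 0},{"tx": 40,"ty": -25,"hand": 0},{"tx": 40,"ty": -25,"hand": 0},{"tx": 40,"ty": -25,"hand": 0},{"hand": 0}]}}

```text
schema error: expected keys tx, ty, tz, turn, hand
```

Run:
```python
from h import *
p,im,d=grab('wrist');cv2.imwrite('pics/w1.png',im);np.savez('w1.npz',im=im,d=d,**p);print(observe()['ee_pos'],observe()['time'])
```

```text
[ 238.20109609 -631.22295861  255.63892562] 0.2
```

View pics/w1.png

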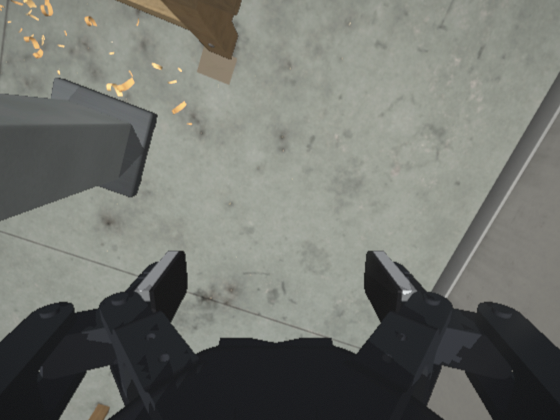

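The move was refused because every key is required. The wrist view still shows only floor, with the fingers along the lower edge from row 250.

Emit:
{"api": "apply_moves", "payload": {"commands": [{"tx": 35,"ty": -28,"tz": 0,"turn": 0,"hand": 0},{"tx": 35,"ty": -28,"tz": 0,"turn": 0,"hand": 0},{"tx": 35,"ty": -28,"tz": 0,"turn": 0,"hand": 0},{"tx": 35,"ty": -28,"tz": 0,"turn": 0,"hand": 0},{"tx": 35,"ty": -28,"tz": 0,"turn": 0,"hand": 0},{"tx": 35,"ty": -28,"tz": 0,"turn": 0,"hand": 0},{"tx": 35,"ty": -28,"tz": 0,"turn": 0,"hand": 0},{"tx": 35,"ty": -28,"tz": 0,"turn": 0,"hand": 0},{"tx": 0,"ty": 0,"tz": 0,"turn": 0,"hand": 0},{"tx": 0,"ty": 0,"tz": 0,"turn": 0,"hand": 0}]}}

```text
time: 1.2
ee_pos: [421.8, -322.1, 256.4]
eef_rot: [0.984, 0.181, -0.0, 0.0]
contact_force: [-0.5, -0.6, 0.9]
gripper_width: 85.2
finger_force: 0.0
```

Run:
```python
from h import *
p,im,d=grab('wrist');cv2.imwrite('pics/w2.png',im);np.savez('w2.npz',im=im,d=d,**p);print(observe()['ee_pos'],observe()['time'])
```

```text
[ 420.88324652 -323.52149986  256.27269656] 1.25
```

View pics/w2.png

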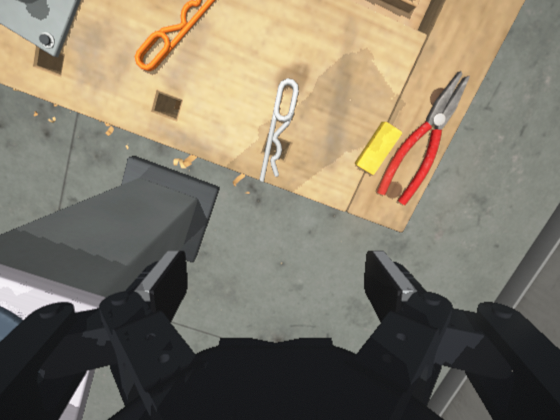

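The silver clip's loop is at (286,100) and its straight-leg tip at (263,180), with the bent leg to the right as expected. I'll get its pose by casting mask pixels onto the bench.

Run:
```python
from h import *
z=np.load('w2.npz');im=z['im'];hsv=cv2.cvtColor(im,cv2.COLOR_BGR2HSV)
m=np.zeros(im.shape[:2],np.uint8);m[70:186,250:305]=((hsv[...,1]<45)&(hsv[...,2]>130))[70:186,250:305]
n,l,st,_=cv2.connectedComponentsWithStats(m);k=1+st[1:,4].argmax();print(st[1:,4])
v,u=np.nonzero(l==k)
Q=np.array([plane(z,a,b,3.)[:2] for a,b in zip(u,v)])
tip=Q[v>v.max()-3].mean(0)
# straight leg pixels: leftmost per row between tip and loop
L=[]
for r in range(118,180):
    c=u[v==r]
    if len(c): L.append(plane(z,c.min()+1.2,r,3.)[:2])
L=np.array(L,np.float32);vx,vy,x0,y0=cv2.fitLine(L,cv2.DIST_HUBER,0,.01,.01).ravel()
e=np.array([vx,vy]);e*=np.sign(e@(tip-Q.mean(0)))
nrm=np.array([-e[1],e[0]])
s=Q@e;print('angle',np.degrees(np.arctan2(e[1],e[0])),'len',np.ptp(s),'tip',tip)
Ql=np.array([plane(z,a,b,9.)[:2] for a,b in zip(u,v)])
lo=Ql[s<s.min()+24];print('loop rect',cv2.minAreaRect(lo.astype(np.float32)))
y=Q@nrm; print('leg y off rel loop mid', (L@nrm).mean()-(y[s<s.min()+20].min()+y[s<s.min()+20].max())/2)
org=s.max()-102; c0=e*org+nrm*((L@nrm).mean()+9);print('origin est',c0, 'ends',Ql@e@np.ones(1) if 0 else (Ql[s<s.min()+3].mean(0)))
d=z['d']; print('z leg', pt(z,d,265,170), pt(z,d,287,82))
# plate corner part & scene plate orientation
z=np.load('scene0.npz');
for a in [(233,246),(278,263),(300,246),(258,232)]: print(plane(z,*a,8.).round(1))
```

```text
[1194    4]
angle -171.32396 len 132.21464266296374 tip [ 406.86949668 -309.97660562]
loop rect ((523.1921997070312, -299.1316833496094), (23.49440574645996, 23.75382423400879), 8.309917449951172)
leg y off rel loop mid -10.408058557259324
origin est [ 505.56055586 -300.48733204] ends [ 533.20379217 -297.57540901]
z leg [ 425.58251108 -307.03181697    5.78797443] [ 529.62461419 -295.3661408    12.62624393]
[579.9  56.6   8. ]
[459.3  36.4   8. ]
[466.4 -48.8   8. ]
[580.3 -27.3   8. ]
```

Emit:
{"api": "apply_moves", "payload": {"commands": [{"tx": 18,"ty": -34,"tz": 0,"turn": 0,"hand": 0},{"tx": 18,"ty": -34,"tz": 0,"turn": 0,"hand": 0},{"tx": 18,"ty": -34,"tz": 0,"turn": 0,"hand": 0},{"tx": 18,"ty": -34,"tz": 0,"turn": 0,"hand": 0},{"tx": 18,"ty": -34,"tz": 0,"turn": 0,"hand": 0},{"tx": 18,"ty": -34,"tz": 0,"turn": 0,"hand": 0},{"tx": 18,"ty": -34,"tz": 0,"turn": 0,"hand": 0},{"tx": 18,"ty": -34,"tz": 0,"turn": 0,"hand": 0},{"tx": 0,"ty": 0,"tz": 0,"turn": 0,"hand": 0},{"tx": 0,"ty": 0,"tz": 0,"turn": 0,"hand": 0}]}}

```text
time: 2.25
ee_pos: [460.1, -18.8, 256.2]
eef_rot: [0.984, 0.179, -0.0, 0.0]
contact_force: [0.3, -0.2, 1.0]
gripper_width: 85.2
finger_force: 0.0
```

Run:
```python
from h import *
p,im,d=grab('wrist');np.savez('w3.npz',im=im,d=d,**p);print(observe()['ee_pos'],observe()['time'])
z=np.load('scene0.npz')['im']
cr=cv2.resize(z[203:275,226:306],(440,400),interpolation=cv2.INTER_CUBIC)
s=np.load('side0.npz')['im'];cs=cv2.resize(s[200:250,245:300],(360,400),interpolation=cv2.INTER_CUBIC)
cv2.imwrite('pics/m3.png',np.hstack([cv2.resize(im,(440,330)),cv2.resize(cr[:330],(360,330))]))
```

```text
[459.93174212 -19.68626866 256.15075514] 2.3
```

View pics/m3.png

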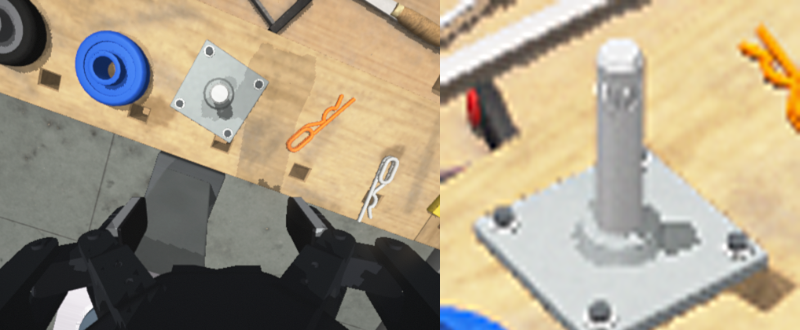

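The plate is centred near (219,93) in the scaled wrist view and rotated; the axle's hole shows near (617,95) in the scene crop. Next come the plate angle, axle axis and hole direction.

Run:
```python
from h import *
z=np.load('w3.npz');im=z['im'];d=z['d'];hsv=cv2.cvtColor(im,cv2.COLOR_BGR2HSV)
vv,uu=np.mgrid[:420,:560]
c=np.stack([(uu-z['cx'])/z['fx']*d,(vv-z['cy'])/z['fy']*d,d],-1);W=(c-z['t'])@z['R']
R=np.hypot(W[...,0]-525,W[...,1]-8)
m=(W[...,2]>4.5)&(W[...,2]<12)&(R<85)
q=W[m][:,:2].astype(np.float32);r=cv2.minAreaRect(q);print('plate depth',r,m.sum())
g=((hsv[...,1]<40)&(hsv[...,2]>110)&(R<90)).astype(np.uint8);g=cv2.morphologyEx(g,cv2.MORPH_OPEN,np.ones((5,5)))
v,u=np.nonzero(g);Q=np.array([plane(z,a,b,8.)[:2] for a,b in zip(u,v)],np.float32)
hull=cv2.convexHull(Q);print('plate colour',cv2.minAreaRect(Q))
m=(W[...,2]>85)&(R<40);print('top',m.sum(),np.percentile(W[m][:,2],[50,95,100]),cv2.minEnclosingCircle(W[m][:,:2].astype(np.float32)),W[m].mean(0))
m=(W[...,2]>13)&(W[...,2]<19)&(R<40);print('shoulder',m.sum(),cv2.minEnclosingCircle(W[m][:,:2].astype(np.float32)))
v,u=np.nonzero((W[...,2]>92)&(R<40)); print('tilepx',u.mean(),v.mean(),plane(z,u.mean(),v.mean(),98.))
# black wheel hub in this view?
for n in ['scene','side']:
    s=np.load(n+'0.npz'); print(n,'axle top px',proj(s,(525,7,98)))
    a,b=map(int,proj(s,(525,7,85)))
    cr=s['im'][b-14:b+14,a-10:a+10];cv2.imwrite(f'ax_{n}.png',cr)
    print(cv2.cvtColor(cr,cv2.COLOR_BGR2GRAY)[::1,3:17])
```

```text
plate depth ((526.0729370117188, 2.1825599670410156), (110.24497985839844, 110.05979919433594), 78.77629852294922) 7452
plate colour ((447.40472412109375, -25.388687133789062), (312.3842468261719, 374.30975341796875), 20.340251922607422)
top 1596 [374.23572058 374.23572058 374.23572058] ((525.9099731445312, 2.345021963119507), 11.84560775756836) [524.08422195   4.08120386 279.64552712]
shoulder 566 ((526.3839721679688, 2.417647123336792), 22.001754760742188)
tilepx 277.69196988707654 197.81618569636134 [457.81834181 -22.1924052   98.        ]
scene axle top px (np.float64(265.2046961336066), np.float64(212.1502282983916))
[[242 245 248 226 202 122 104  88  83  85  80  84 109 118]
 [249 205 135 117 100  83  85  83  91 114 116 119 138 214]
 [130 100  76  83  87  89 117 116 129 203 211 214 215 211]
 [ 83  85  84  90 120 138 215 213 211 215 216 212 212 211]
 [ 86  90 120 139 211 208 209 214 214 212 213 211 209 212]
 [125 141 212 211 209 210 214 211 210 213 215 213 216 218]
 [215 213 215 213 211 211 211 212 214 215 218 216 216 216]
 [211 213 211 209 213 237 249 244 244 248 237 220 210 215
[... 2216 characters left out ...]
0 148 166 138 110 117 131 102  88  84 121 161 161]
 [151 149 143 138 140 107 114 133 101  89  92  98 157 165]
 [147 141 142 131 117 114 101 109 104  96  95  95 163 164]
 [143 147 147 130 116 121 116 117 110 101  96  95 157 158]
 [144 141 146 136 113 119 117 116 114  99  91  94 155 154]
 [145 144 145 150 114 116 119 114 112 102  95  96 151 154]
 [139 139 146 150 115 116 119 114 109 101  91  97 146 150]
 [136 139 145 139 114 115 117 116 112 101  95  95 144 145]
 [116 136 141 134 111 114 117 118 109 106  95  95 147 152]
 [ 80 145 142 142 115 115 118 118 115 107  97  93 152 155]
 [ 89 152 148 142 117 116 118 119 114 105  93  94 145 135]
 [128 130 144 146 114 120 118 117 110 106  93  88 116 141]]
```

Run:
```python
from h import *
for n in ['scene','side']:
    s=np.load(n+'0.npz'); d=s['d']
    a,b=map(int,proj(s,(526,3,85)));print(n,a,b)
    o=-s['R'].T@s['t']
    ph=np.degrees(np.arctan2(o[1]-3,o[0]-526));print('cam az',ph)
    print(d[b-9:b+14,a-7:a+8].round(0).astype(int))
    for v in range(b-6,b+12): print(v,pt(s,d,a,v).round(0))
ims=[]
for n in ['scene','side']:
    s=np.load(n+'0.npz');a,b=map(int,proj(s,(526,3,85)));ims.append(cv2.resize(s['im'][b-14:b+16,a-12:a+13],(400,480),interpolation=cv2.INTER_NEAREST))
cv2.imwrite('pics/ax.png',np.hstack(ims))
```

```text
scene 266 216
cam az 132.6459865951929
[[1295 1301 1299 1299 1298 1298 1298 1300 1300 1298 1298 1298 1298 1302
  1307]
 [1295 1293 1294 1297 1296 1293 1296 1293 1296 1296 1297 1294 1298 1294
  1295]
 [1289 1291 1293 1287 1287 1290 1289 1287 1288 1288 1293 1288 1290 1289
  1293]
 [1282 1282 1283 1284  988  988  991  991  989  989 1283 1282 1285 1281
  1283]
 [1277 1278 1277  986  985  988  985  985  987  987  987 1276 1279 1282
  1193]
 [1272 1273  983  981  983  981  981  984  983  987  984  984 1184 1184
  1186]
 [1266 1271  982  980  977  979  976  979  978  980  981  983  987 1175
  1180]
 [1263 1258  980  977  978  978  978  977  978  976  981  979 1178 1172
  1172]
 [1262 1257  983  978  979  978  976  976  978  977  980  982 1170 1166
  1166]
 [1252 1255  983  982  978  974  980  978  975  979  981  982 1163 1163
  1162]
 [1244 1247  984  982  982  979  974  977  977  979  983  985 1159 1159
  1155]
 [1245 1152  985  982  982  980  977  979  980  981  989  986 1154 1157
  1152]
 [1150 1149  986  980  981  981  980  980  981  994  994  985 1145 1151
  1149]
 [1146 1146  991  984
[... 2720 characters left out ...]
96 1291 1295 1291 1183 1179 1181 1175 1175 1178 1177 1179 1290 1291
  1289]
 [1284 1287 1285 1287 1186 1182 1185 1177 1176 1177 1179 1183 1284 1282
  1288]
 [1254 1269 1269 1268 1190 1183 1179 1178 1180 1185 1188 1182 1280 1277
  1280]
 [1255 1257 1259 1259 1186 1185 1183 1183 1182 1183 1182 1190 1275 1271
  1271]]
204 [ 550. -189.    0.]
205 [ 547. -170.    7.]
206 [527.  -1.  98.]
207 [527.   2.  96.]
208 [526.  11.  98.]
209 [526.  12.  96.]
210 [526.  12.  92.]
211 [526.  16.  91.]
212 [526.  18.  89.]
213 [526.  13.  83.]
214 [526.  15.  81.]
215 [527.  12.  76.]
216 [526.  16.  74.]
217 [526.  16.  71.]
218 [527.  13.  66.]
219 [527.  14.  63.]
220 [527.  16.  61.]
221 [527.  15.  57.]
```

View pics/ax.png

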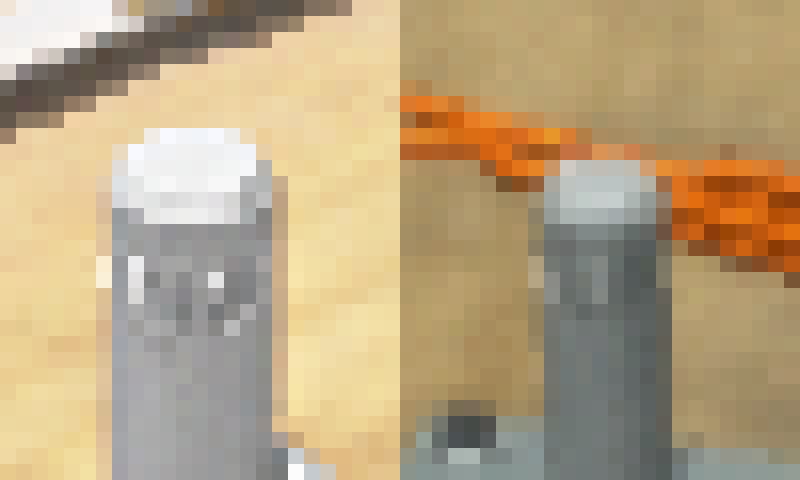

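Hole: the scene depth is about 13 mm deeper at columns 268–269, rows 221–223. That makes the cross-hole axis 168.8°/-11.2°, along one plate edge. The axle is at about (526,2). Now a look at the wheel.

Emit:
{"api": "apply_moves", "payload": {"commands": [{"tx": 11,"ty": -36.5,"tz": 0,"turn": 0,"hand": 0},{"tx": 11,"ty": -36.5,"tz": 0,"turn": 0,"hand": 0},{"tx": 11,"ty": -36.5,"tz": 0,"turn": 0,"hand": 0},{"tx": 11,"ty": -36.5,"tz": 0,"turn": 0,"hand": 0},{"tx": 11,"ty": -36.5,"tz": 0,"turn": 0,"hand": 0},{"tx": 11,"ty": -36.5,"tz": 0,"turn": 0,"hand": 0},{"tx": 11,"ty": -36.5,"tz": 0,"turn": 0,"hand": 0},{"tx": 11,"ty": -36.5,"tz": 0,"turn": 0,"hand": 0},{"tx": 0,"ty": 0,"tz": 0,"turn": 0,"hand": 0},{"tx": 0,"ty": 0,"tz": 0,"turn": 0,"hand": 0}]}}

```text
time: 3.3
ee_pos: [440.1, 285.1, 255.8]
eef_rot: [0.984, 0.179, -0.0, 0.001]
contact_force: [0.4, -0.5, -0.9]
gripper_width: 85.2
finger_force: 0.0
```

```bash
cat >> h.py <<'E'
def world(z):
    d=z['d'];vv,uu=np.mgrid[:420,:560]
    c=np.stack([(uu-z['cx'])/z['fx']*d,(vv-z['cy'])/z['fy']*d,d],-1);return (c-z['t'])@z['R']
def snap(n,f):
    o=observe();p,im,d=grab(n);np.savez(f,im=im,d=d,**p);return np.load(f),o
def tool(o,tgt):
    from scipy.spatial.transform import Rotation as Ro
    M=Ro.from_quat(o['eef_rot']).as_matrix();return (M.T@(np.array(tgt)-o['ee_pos'])).round(1),np.degrees(np.arctan2(M[1,0],M[0,0])).round(2)
E
python3 - <<'E'
from h import *
z,o=snap('wrist','w4.npz');W=world(z)
R=np.hypot(W[...,0]-505,W[...,1]-311)
for lo,hi,r in [(42,50,40),(25,35,70),(12,60,75)]:
    m=(W[...,2]>lo)&(W[...,2]<hi)&(R<r);q=W[m];print(lo,m.sum(),cv2.minEnclosingCircle(q[:,:2].astype(np.float32)),np.median(q[:,2]),q[:,:2].max(0)/2+q[:,:2].min(0)/2)
print(o['ee_pos'],tool(o,(505,311,60)),o['time'])
s=np.load('scene0.npz')
for h in (74,76,78,80,82,84): print(h,proj(s,(514.2,4.6,h)))
E
```

```text
42 780 ((505.19305419921875, 308.86578369140625), 21.87224578857422) 46.30261074266686 [505.01729863 308.76268514]
25 4956 ((505.197021484375, 308.8275451660156), 49.57928466796875) 29.394824816806626 [505.22761693 308.89723727]
12 5814 ((505.0010681152344, 308.79107666015625), 49.815879821777344) 29.72624009952805 [505.22761693 308.89723727]
[440.11622995 285.05319896 255.79075446] (array([ 70.1,  -1.7, 195.7]), np.float64(20.57)) 3.3
74 (np.float64(269.45890545289126), np.float64(222.80263729360314))
76 (np.float64(269.46592352948284), np.float64(222.02686410672692))
78 (np.float64(269.4729553027226), np.float64(221.24957690211392))
80 (np.float64(269.4800008127458), np.float64(220.47077124324437))
82 (np.float64(269.48706009984465), np.float64(219.6904426762479))
84 (np.float64(269.4941332044691), np.float64(218.90858672981847))
```

Emit:
{"api": "apply_moves", "payload": {"commands": [{"tx": 23.1,"ty": 0.2,"tz": 35,"turn": 0,"hand": 0},{"tx": 23.1,"ty": 0.2,"tz": 35,"turn": 0,"hand": 0},{"tx": 23,"ty": 0.2,"tz": 35,"turn": 0,"hand": 0},{"tx": 0,"ty": 0,"tz": 45,"turn": 0,"hand": 0},{"tx": 0,"ty": 0,"tz": 30,"turn": 0,"hand": 0},{"tx": 0,"ty": 0,"tz": 14,"turn": 0,"hand": 0},{"tx": 0,"ty": 0,"tz": 0,"turn": 0,"hand": 0},{"tx": 0,"ty": 0,"tz": 0,"turn": 0,"hand": 0}]}}

```text
time: 4.15
ee_pos: [505.3, 310.0, 63.6]
eef_rot: [0.984, 0.179, 0.001, -0.0]
contact_force: [0.3, -0.0, 0.9]
gripper_width: 85.5
finger_force: 0.0
```

Run:
```python
from h import *
o=observe();print(tool(o,(505.1,308.8,60)),o['contact_force'],o['ee_pos'])
z=np.load('w3.npz');W=world(z);R=np.hypot(W[...,0]-526,W[...,1]-2)
m=(W[...,2]>85)&(W[...,2]<115)&(R<14);q=W[m];print(m.sum(),np.percentile(q[:,2],[5,25,50,75,95]),q.mean(0),cv2.minEnclosingCircle(q[:,:2].astype(np.float32)))
m=(W[...,2]>-5)&(W[...,2]<4)&(R<110);print('bench z',np.median(W[m][:,2])); m=(W[...,2]>4)&(W[...,2]<12)&(R<60)&(R>25);print('plate z',np.median(W[m][:,2]))
```

```text
(array([-0.6,  1. ,  3.6]), np.float64(20.59)) [ 0.32347468 -0.01953327  0.91664032] [505.32529437 309.96958482  63.57768476]
544 [93.76655489 96.04381928 97.11248198 97.7480868  98.41320586] [526.13026591   2.36588823  96.72478537] ((525.9099731445312, 2.345021963119507), 11.84560775756836)
bench z 0.5693412279024153
plate z 8.55265132815055
```

Emit:
{"api": "apply_moves", "payload": {"commands": [{"tx": -0.5,"ty": 0.8,"tz": 3.5,"turn": 0,"hand": 0},{"tx": 0,"ty": 0,"tz": 0,"turn": 0,"hand": 0.3},{"tx": 0,"ty": 0,"tz": 0,"turn": 0,"hand": 0.7},{"tx": 0,"ty": 0,"tz": 0,"turn": 0,"hand": 1},{"tx": 0,"ty": 0,"tz": 0,"turn": 0,"hand": 1},{"tx": 0,"ty": 0,"tz": 0,"turn": 0,"hand": 1},{"tx": 0,"ty": 0,"tz": 0,"turn": 0,"hand": 1},{"tx": 0,"ty": 0,"tz": 0,"turn": 0,"hand": 1}]}}

```text
time: 4.95
ee_pos: [504.3, 309.5, 59.9]
eef_rot: [0.984, 0.179, 0.001, 0.0]
contact_force: [-1.6, -0.9, 6.4]
gripper_width: 40.9
finger_force: 59.9
```

Emit:
{"api": "apply_moves", "payload": {"commands": [{"tx": 0,"ty": 0,"tz": -10,"turn": 0,"hand": 1},{"tx": 0,"ty": 0,"tz": -30,"turn": 0,"hand": 1},{"tx": 0,"ty": 0,"tz": -40,"turn": 0,"hand": 1},{"tx": 0,"ty": 0,"tz": -40,"turn": 0,"hand": 1},{"tx": 0,"ty": 0,"tz": -20,"turn": 0,"hand": 1},{"tx": 0,"ty": 0,"tz": 0,"turn": 0,"hand": 1},{"tx": 0,"ty": 0,"tz": 0,"turn": 0,"hand": 1}]}}

```text
time: 5.65
ee_pos: [503.2, 308.6, 197.9]
eef_rot: [0.984, 0.179, -0.001, 0.001]
contact_force: [0.1, -0.5, -4.6]
gripper_width: 40.5
finger_force: 62.1
```

Run:
```python
from h import *
o=observe();print(o['ee_pos'],o['contact_force'],o['ft_torque'],o['gripper_width'],tool(o,(526.1,2.3,200)))
for n in ['scene','side']:
    z,_=snap(n,n+'1.npz');W=world(z);R=np.hypot(W[...,0]-505,W[...,1]-310)
    im=z['im'];dark=(im.max(2)<90)
    m=(R<65)&(W[...,2]>110)&(W[...,2]<200)&dark;q=W[m]
    t=q[q[:,2]<178]; print(n,m.sum(),np.percentile(q[:,2],[1,5,95]),np.percentile(t[:,0],[.5,99.5]).mean(),np.percentile(t[:,1],[.5,99.5]).mean(),np.ptp(t,axis=0))
    for h in range(130,190,6):
        k=q[(abs(q[:,2]-h)<3)]
        if len(k)>5: print(h,len(k),k.min(0)[:2].round(),k.max(0)[:2].round())
```

```text
[503.24140825 308.64830057 197.85084737] [ 0.06633457 -0.4580627  -4.56150185] [-0.09301609  0.0128836  -0.00673298] 40.49034098858598 (array([-86.8, 294.7,  -1.7]), np.float64(20.67))
scene 1653 [142.44215413 145.61854    193.13828628] 499.2636717867904 312.67473592885943 [97.91872648 97.10140865 36.40452341]
142 57 [454. 298.] [519. 359.]
148 179 [453. 278.] [522. 360.]
154 199 [453. 275.] [523. 360.]
160 199 [454. 270.] [528. 360.]
166 701 [454. 263.] [551. 360.]
172 86 [458. 267.] [540. 357.]
178 16 [484. 281.] [503. 325.]
184 66 [483. 286.] [520. 343.]
side 1152 [141.38677765 145.38027959 188.66061715] 502.3484402464691 316.59332830197945 [96.97603674 89.67499304 38.59235038]
142 53 [460. 329.] [548. 358.]
148 103 [454. 310.] [551. 360.]
154 101 [454. 311.] [550. 360.]
160 122 [454. 293.] [549. 360.]
166 566 [454. 271.] [551. 358.]
172 44 [460. 277.] [529. 350.]
178 40 [482. 289.] [525. 339.]
184 57 [482. 289.] [525. 343.]
```

Emit:
{"api": "apply_moves", "payload": {"commands": [{"tx": -12.3,"ty": 42.1,"tz": 0,"turn": 0,"hand": 1},{"tx": -12.3,"ty": 42.1,"tz": 0,"turn": 0,"hand": 1},{"tx": -12.3,"ty": 42.1,"tz": 0,"turn": 0,"hand": 1},{"tx": -12.3,"ty": 42.1,"tz": 0,"turn": 0,"hand": 1},{"tx": -12.3,"ty": 42.1,"tz": 0,"turn": 0,"hand": 1},{"tx": -12.3,"ty": 42.1,"tz": 0,"turn": 0,"hand": 1},{"tx": -12.3,"ty": 42.1,"tz": 0,"turn": 0,"hand": 1},{"tx": 0,"ty": 0,"tz": 20,"turn": 0,"hand": 1},{"tx": 0,"ty": 0,"tz": 0,"turn": 0,"hand": 1},{"tx": 0,"ty": 0,"tz": 0,"turn": 0,"hand": 1}]}}

```text
time: 6.75
ee_pos: [526.4, 4.4, 177.7]
eef_rot: [0.984, 0.18, -0.001, -0.001]
contact_force: [-0.5, 0.4, -3.9]
gripper_width: 41.0
finger_force: 62.5
```

Run:
```python
from h import *
o=observe();print(o['ee_pos'],o['contact_force'],tool(o,(526.4,2.6,165)))
for n in ['scene','side']:
    z,_=snap(n,n+'2.npz');W=world(z);R=np.hypot(W[...,0]-526,W[...,1]-3)
    m=(R<65)&(W[...,2]>125)&(W[...,2]<148)&(z['im'].max(2)<90);q=W[m]; print(n,m.sum(),q.min(0),q.max(0))
    m=(R<20)&(W[...,2]>25)&(W[...,2]<80);q=W[m]; print('axle',m.sum(),q.min(0),q.max(0),q.mean(0))
    # image-wise: axle centre column vs wheel extreme columns
    for r in (40,60): pass
    v,u=np.nonzero(m)
    print('axle cols',[ (r,u[v==r].min(),u[v==r].max()) for r in np.unique(v)[::4]], proj(z,(526.1,2.3,60)))
```

```text
[526.42042917   4.40087919 177.65208399] [-0.47499489  0.35255406 -3.88127698] (array([-0.6,  1.7, 12.7]), np.float64(20.77))
scene 600 [476.71141075 -37.2382777  125.12772978] [572.41434014  57.84173205 147.98720945]
axle 211 [513.10482498  -1.00218161  25.18698177] [532.06703698  18.30490576  79.71487416] [520.52734965  10.46673183  53.44084759]
axle cols [(np.int64(219), np.int64(268), np.int64(268)), (np.int64(223), np.int64(261), np.int64(270)), (np.int64(227), np.int64(261), np.int64(270)), (np.int64(231), np.int64(261), np.int64(270)), (np.int64(235), np.int64(261), np.int64(270)), (np.int64(239), np.int64(261), np.int64(270))] (np.float64(266.20941331817806), np.float64(225.95303498927646))
side 358 [478.9468051  -22.78994603 125.00118816] [576.24824692  60.8372954  147.99396645]
axle 128 [514.84788053  -0.72439021  25.24828099] [537.47273513  20.70382935  79.78212097] [525.61510834  11.62653409  52.78094933]
axle cols [(np.int64(212), np.int64(277), np.int64(277)), (np.int64(216), np.int64(270), np.int64(277)), (np.int64(220), np.int64(270), np.int64(277)), (np.int64(224), np.int64(270), np.int64(277)), (np.int64(228), np.int64(270), np.int64(277))] (np.float64(273.6550707256091), np.float64(217.80843720135402))
```

Emit:
{"api": "apply_moves", "payload": {"commands": [{"tx": -0.5,"ty": 2,"tz": 5,"turn": 0,"hand": 1},{"tx": 0,"ty": 0,"tz": 8,"turn": 0,"hand": 1},{"tx": 0,"ty": 0,"tz": 6,"turn": 0,"hand": 1},{"tx": 0,"ty": 0,"tz": 4,"turn": 0,"hand": 1},{"tx": 0,"ty": 0,"tz": 3,"turn": 0,"hand": 1},{"tx": 0,"ty": 0,"tz": 3,"turn": 0,"hand": 1},{"tx": 0,"ty": 0,"tz": 0,"turn": 0,"hand": 1}]}}

```text
time: 7.55
ee_pos: [527.5, 1.2, 149.4]
eef_rot: [0.984, 0.179, -0.0, -0.0]
contact_force: [-1.0, -0.4, -4.6]
gripper_width: 40.6
finger_force: 62.5
```

Emit:
{"api": "apply_moves", "payload": {"commands": [{"tx": -0.8,"ty": -0.8,"tz": 5,"turn": 0,"hand": 1},{"tx": 0,"ty": 0,"tz": 8,"turn": 0,"hand": 1},{"tx": 0,"ty": 0,"tz": 10,"turn": 0,"hand": 1},{"tx": 0,"ty": 0,"tz": 10,"turn": 0,"hand": 1},{"tx": 0,"ty": 0,"tz": 10,"turn": 0,"hand": 1},{"tx": 0,"ty": 0,"tz": 0,"turn": 0,"hand": 1}]}}

```text
time: 8.15
ee_pos: [525.4, 1.6, 104.9]
eef_rot: [0.984, 0.179, -0.002, -0.0]
contact_force: [-0.5, 0.7, -4.3]
gripper_width: 40.9
finger_force: 62.5
```

Sliding freely. The seat should be felt near TCP z 76.

Emit:
{"api": "apply_moves", "payload": {"commands": [{"tx": 0,"ty": 0,"tz": 10,"turn": 0,"hand": 1},{"tx": 0,"ty": 0,"tz": 8,"turn": 0,"hand": 1},{"tx": 0,"ty": 0,"tz": 4,"turn": 0,"hand": 1},{"tx": 0,"ty": 0,"tz": 2,"turn": 0,"hand": 1},{"tx": 0,"ty": 0,"tz": 2,"turn": 0,"hand": 1},{"tx": 0,"ty": 0,"tz": 1,"turn": 0,"hand": 1},{"tx": 0,"ty": 0,"tz": 1,"turn": 0,"hand": 1},{"tx": 0,"ty": 0,"tz": 0,"turn": 0,"hand": 1}]}}

```text
time: 8.95
ee_pos: [526.7, 1.7, 78.9]
eef_rot: [0.984, 0.179, 0.0, 0.0]
contact_force: [-0.5, -0.5, -5.8]
gripper_width: 41.0
finger_force: 62.5
```

Emit:
{"api": "apply_moves", "payload": {"commands": [{"tx": 0,"ty": 0,"tz": 1,"turn": 0,"hand": 1},{"tx": 0,"ty": 0,"tz": 1,"turn": 0,"hand": 1},{"tx": 0,"ty": 0,"tz": 1,"turn": 0,"hand": 1},{"tx": 0,"ty": 0,"tz": 0,"turn": 0,"hand": 1}]}}

```text
time: 9.35
ee_pos: [526.8, 1.7, 76.1]
eef_rot: [0.984, 0.179, 0.0, 0.0]
contact_force: [-1.1, 0.0, -1.4]
gripper_width: 40.7
finger_force: 62.8
```

Emit:
{"api": "apply_moves", "payload": {"commands": [{"tx": 0,"ty": 0,"tz": 1,"turn": 0,"hand": 1},{"tx": 0,"ty": 0,"tz": 0,"turn": 0,"hand": 0},{"tx": 0,"ty": 0,"tz": 0,"turn": 0,"hand": 0},{"tx": 0,"ty": 0,"tz": 0,"turn": 0,"hand": 0},{"tx": 0,"ty": 0,"tz": 0,"turn": 0,"hand": 0},{"tx": 0,"ty": 0,"tz": -20,"turn": 0,"hand": 0},{"tx": 0,"ty": 0,"tz": -40,"turn": 0,"hand": 0},{"tx": 0,"ty": 0,"tz": -45,"turn": 0,"hand": 0},{"tx": 0,"ty": 0,"tz": -45,"turn": 0,"hand": 0},{"tx": 0,"ty": 0,"tz": -30,"turn": 0,"hand": 0}]}}

```text
time: 10.35
ee_pos: [527.5, 2.1, 258.2]
eef_rot: [0.984, 0.18, 0.002, 0.0]
contact_force: [0.9, -0.2, -0.4]
gripper_width: 85.6
finger_force: 0.0
```

Run:
```python
from h import *
o=observe();print(o['ee_pos'],o['gripper_width'],tool(o,(430,-320,250)))
for n in ['scene','side','wrist']:
    z,_=snap(n,n+'3.npz');W=world(z);R=np.hypot(W[...,0]-526,W[...,1]-2.5)
    for a,b,lo,hi in [(16,22,52,70),(30,48,36,56),(0,11,85,110)]:
        m=(R>a)&(R<b)&(W[...,2]>lo)&(W[...,2]<hi)
        if m.sum(): q=W[m];print(n,a,m.sum(),np.percentile(q[:,2],[10,50,90]).round(1),q.mean(0).round(1))
# wheel circle from side/scene tops
    m=(R<70)&(W[...,2]>40)&(W[...,2]<50);print(cv2.minEnclosingCircle(W[m][:,:2].astype(np.float32)))
```

```text
[527.54516779   2.08365271 258.17557324] 85.57082207049415 (array([-205.1,  266.8,    7.8]), np.float64(20.69))
scene 16 105 [54.  61.  63.4] [519.8  12.   59.5]
scene 30 425 [41.8 45.7 47.4] [514.5  12.7  45.1]
scene 0 51 [88.1 96.5 99. ] [523.4   5.6  95.4]
((526.640869140625, 4.593094348907471), 49.496788024902344)
side 16 59 [54.  60.3 63.2] [525.   14.1  59.5]
side 30 245 [41.5 45.6 47.8] [523.   17.6  45.1]
side 0 29 [90.4 96.9 98.8] [525.2   6.4  95.7]
((527.0186157226562, 4.804473400115967), 50.787994384765625)
wrist 16 426 [61.3 62.3 63.2] [532.2   2.5  62.2]
wrist 30 3233 [44.1 45.9 47.2] [528.9   3.1  45.7]
wrist 0 387 [95.4 97.3 98.2] [526.7   2.7  97.1]
((527.4000854492188, 1.4195481538772583), 49.95229721069336)
```

Wheel seated: hub top reads 62.2, tyre 45.9 and axle top about 97, which puts the hole near z 81. Now the clip.

Emit:
{"api": "apply_moves", "payload": {"commands": [{"tx": -26.1,"ty": 32.9,"tz": 0,"turn": 0,"hand": 0},{"tx": -26.1,"ty": 32.9,"tz": 8,"turn": 0,"hand": 0},{"tx": -26.1,"ty": 32.9,"tz": 12,"turn": 0,"hand": 0},{"tx": -26.1,"ty": 32.9,"tz": 12,"turn": 0,"hand": 0},{"tx": -26.1,"ty": 32.9,"tz": 12,"turn": 0,"hand": 0},{"tx": -26.1,"ty": 32.9,"tz": 12,"turn": 0,"hand": 0},{"tx": -26.1,"ty": 32.9,"tz": 12,"turn": 0,"hand": 0},{"tx": -26.1,"ty": 32.9,"tz": 10,"turn": 0,"hand": 0},{"tx": 0,"ty": 0,"tz": 0,"turn": 6,"hand": 0},{"tx": 0,"ty": 0,"tz": 0,"turn": 6,"hand": 0}]}}

```text
time: 11.5
ee_pos: [422.0, -319.3, 174.4]
eef_rot: [0.997, 0.072, -0.002, -0.001]
contact_force: [0.8, 0.7, 0.1]
gripper_width: 85.1
finger_force: 0.0
```

Emit:
{"api": "apply_moves", "payload": {"commands": [{"tx": 0,"ty": 0,"tz": 0,"turn": 0,"hand": 0},{"tx": 0,"ty": 0,"tz": 0,"turn": 0,"hand": 0}]}}

```text
time: 11.7
ee_pos: [423.8, -317.6, 175.7]
eef_rot: [0.997, 0.077, -0.001, -0.001]
contact_force: [0.2, -0.5, 0.5]
gripper_width: 85.7
finger_force: 0.0
```

```bash
cat > clip.py <<'E'
from h import *
def clip(z,org,box):
    W=world(z);hsv=cv2.cvtColor(z['im'],cv2.COLOR_BGR2HSV)
    m=((hsv[...,1]<60)&(hsv[...,2]>100)&(np.hypot(W[...,0]-org[0],W[...,1]-org[1])<120)&(abs(W[...,2]-6)<12)).astype(np.uint8)
    n,l,st,c=cv2.connectedComponentsWithStats(m);k=1+st[1:,4].argmax();print(st[k]);return l==k,W
E
python3 - <<'E'
from clip import *
z,o=snap('wrist','w5.npz');m,W=clip(z,(470,-305),None)
cv2.imwrite('mask.png',m.astype(np.uint8)*255)
print(o['ee_pos'],tool(o,(508,-302,60)))
v,u=np.nonzero(m)
Q=np.array([plane(z,a,b,3.)[:2] for a,b in zip(u,v)]);L=np.array([plane(z,a,b,11.)[:2] for a,b in zip(u,v)])
e=np.array([np.cos(np.radians(188.7)),np.sin(np.radians(188.7))]);
for it in range(3):
    n=np.array([-e[1],e[0]]);s=Q@e;y=Q@n
    # straight leg = min-y edge, binned
    b=[];
    for t in np.arange(s.max()-70,s.max()-4,2):
        k=(s>=t)&(s<t+2); 
        if k.any(): b.append((t+1,y[k].min()))
    b=np.array(b);sl,ic=np.polyfit(b[:,0],b[:,1],1);res=b[:,1]-np.polyval((sl,ic),b[:,0])
    g=abs(res)<1;sl,ic=np.polyfit(b[g,0],b[g,1],1);a=np.arctan2(e[1],e[0])+np.arctan(sl);e=np.array([np.cos(a),np.sin(a)])
n=np.array([-e[1],e[0]]);s=Q@e;y=Q@n;edge=b[:,1].mean()
print('angle',np.degrees(a)%360,'smax',s.max(),'leg centre y',np.median(y[(s>s.max()-10)]))
lw=L@e;ly=L@n;f=lw<lw.min()+40
print('loop back s',lw.min(),'total',s.max()-lw.min())
for t in np.arange(lw.min()+1,lw.min()+45,3):
    k=(lw>=t)&(lw<t+3);print((t-lw.min()).round(),(ly[k].min()-0).round(1),ly[k].max().round(1),((ly[k].min()+ly[k].max())/2).round(1))
print('e',e,'n',n)
E
```

```text
[ 259   68   27  135 1934]
[ 423.752288   -317.62453411  175.72983442] (array([ 85.8,  -2.3, 115.6]), np.float64(8.83))
angle 188.03182673041212 smax -363.4685539604222 leg centre y 361.2634591782288
loop back s -487.34435106715375 total 123.87579710673157
1.0 360.4 378.0 369.2
4.0 358.6 379.8 369.2
7.0 357.8 380.7 369.2
10.0 357.8 380.8 369.3
13.0 357.7 380.9 369.3
16.0 357.7 380.9 369.3
19.0 357.7 381.0 369.4
22.0 357.7 381.1 369.4
25.0 357.7 381.1 369.4
28.0 357.7 381.2 369.5
31.0 357.7 381.3 369.5
34.0 357.7 381.3 369.5
37.0 358.6 380.5 369.6
40.0 358.6 380.6 369.6
43.0 358.6 379.7 369.2
e [-0.99019061 -0.13972315] n [ 0.13972315 -0.99019061]
```

Emit:
{"api": "apply_moves", "payload": {"commands": [{"tx": 40,"ty": -1.4,"tz": 20,"turn": 0.4,"hand": 0},{"tx": 40,"ty": -1.5,"tz": 20,"turn": 0,"hand": 0},{"tx": 8.2,"ty": 0,"tz": 40,"turn": 0,"hand": 0},{"tx": 0,"ty": 0,"tz": 40,"turn": 0,"hand": 0},{"tx": 0,"ty": 0,"tz": 20,"turn": 0,"hand": 0},{"tx": 0,"ty": 0,"tz": 4,"turn": 0,"hand": 0.2},{"tx": 0,"ty": 0,"tz": 0,"turn": 0,"hand": 0.4},{"tx": 0,"ty": 0,"tz": 0,"turn": 0,"hand": 0.4}]}}

```text
time: 12.55
ee_pos: [512.1, -302.8, 34.2]
eef_rot: [0.997, 0.072, 0.001, 0.001]
contact_force: [-0.2, -0.1, -0.4]
gripper_width: 51.4
finger_force: 0.0
```

Run:
```python
from h import *
z,o=snap('wrist','w6.npz');cv2.imwrite('pics/w6.png',z['im'])
print(o['ee_pos'],tool(o,(510.5,-301.2,28)),o['gripper_width'],o['contact_force'])
```

```text
[ 512.05996924 -302.77901612   34.22627071] (array([-1.3, -1.8,  6.2]), np.float64(8.3)) 51.37159645513531 [-0.16828118 -0.06983491 -0.3913199 ]
```

View pics/w6.png

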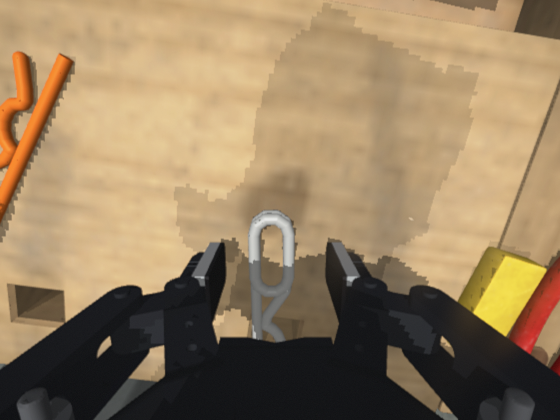

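The fingers straddle the silver loop (centre 271 px, pads' middle 276 px). I'll centre, lower and close.

Emit:
{"api": "apply_moves", "payload": {"commands": [{"tx": -1,"ty": -1.6,"tz": 4,"turn": 0,"hand": 0.4},{"tx": 0,"ty": 0,"tz": 2,"turn": 0,"hand": 0.5},{"tx": 0,"ty": 0,"tz": 0,"turn": 0,"hand": 0.6},{"tx": 0,"ty": 0,"tz": 0,"turn": 0,"hand": 0.8},{"tx": 0,"ty": 0,"tz": 0,"turn": 0,"hand": 1},{"tx": 0,"ty": 0,"tz": 0,"turn": 0,"hand": 1},{"tx": 0,"ty": 0,"tz": 0,"turn": 0,"hand": 1},{"tx": 0,"ty": 0,"tz": 0,"turn": 0,"hand": 1}]}}

```text
time: 13.4
ee_pos: [510.1, -301.1, 27.3]
eef_rot: [0.997, 0.072, 0.0, 0.0]
contact_force: [-1.4, 0.3, 5.2]
gripper_width: 21.7
finger_force: 59.0
```

Emit:
{"api": "apply_moves", "payload": {"commands": [{"tx": 0,"ty": 0,"tz": -10,"turn": 0,"hand": 1},{"tx": 0,"ty": 0,"tz": -30,"turn": 0,"hand": 1},{"tx": 0,"ty": 0,"tz": -40,"turn": 0,"hand": 1},{"tx": 0,"ty": 0,"tz": -33,"turn": 0,"hand": 1},{"tx": 0,"ty": 0,"tz": 0,"turn": 6.5,"hand": 1},{"tx": 0,"ty": 0,"tz": 0,"turn": 6.5,"hand": 1},{"tx": 0,"ty": 0,"tz": 0,"turn": 6.5,"hand": 1},{"tx": 0,"ty": 0,"tz": 0,"turn": 0,"hand": 1}]}}

```text
time: 14.2
ee_pos: [509.7, -300.8, 140.1]
eef_rot: [0.995, -0.098, 0.0, 0.0]
contact_force: [-0.4, 0.1, -1.1]
gripper_width: 21.7
finger_force: 58.9
```

Emit:
{"api": "apply_moves", "payload": {"commands": [{"tx": 12.4,"ty": -41.6,"tz": 0,"turn": 0,"hand": 1},{"tx": 12.4,"ty": -41.6,"tz": 0,"turn": 0,"hand": 1},{"tx": 12.4,"ty": -41.6,"tz": 0,"turn": 0,"hand": 1},{"tx": 12.4,"ty": -41.6,"tz": 0,"turn": 0,"hand": 1},{"tx": 12.4,"ty": -41.6,"tz": 0,"turn": 0,"hand": 1},{"tx": 12.4,"ty": -41.6,"tz": 0,"turn": 0,"hand": 1},{"tx": 12.4,"ty": -41.6,"tz": 0,"turn": 0,"hand": 1},{"tx": 0,"ty": 0,"tz": 0,"turn": 0,"hand": 1},{"tx": 0,"ty": 0,"tz": 0,"turn": 0,"hand": 1}]}}

```text
time: 15.1
ee_pos: [651.7, -30.6, 139.5]
eef_rot: [0.995, -0.095, -0.0, -0.0]
contact_force: [-0.1, -0.8, -0.9]
gripper_width: 21.7
finger_force: 58.9
```

Run:
```python
from h import *
o=observe();print(o['ee_pos'],tool(o,(652,-31.7,105.3)),o['gripper_width'],o['contact_force'])
ims=[]
for n in ['scene','side']:
    z,_=snap(n,n+'4.npz');a,b=map(int,proj(z,(560,-10,110)))
    ims.append(cv2.resize(z['im'][b-40:b+40,a-50:a+50],(400,320),interpolation=cv2.INTER_CUBIC));print(n,a-50,b-40)
    ex=np.array([.981,-.194,0]);ey=np.array([-.194,-.981,0])
    T=np.array(o['ee_pos']);zc=T[2]-27.3+3
    for nm,dx,dy in [('tip',-100,-9),('seat',-60,-9),('back',25,0)]:
        X=T+dx*ex+dy*ey;X[2]=zc;print(nm,X.round(1),np.round(proj(z,X),1))
cv2.imwrite('pics/c7.png',np.hstack(ims))
```

```text
[651.65151631 -30.62439451 139.47949985] (array([ 0.6,  1. , 34.2]), np.float64(-10.94)) 21.70013379351048 [-0.07518413 -0.82839647 -0.9242693 ]
scene 209 159
tip [555.3  -2.4 115.2] [258.2 199.5]
seat [594.5 -10.2 115.2] [248.2 193. ]
back [676.2 -35.5 115.2] [231.8 179.4]
side 212 160
tip [555.3  -2.4 115.2] [263.3 200.4]
seat [594.5 -10.2 115.2] [250.4 198.8]
back [676.2 -35.5 115.2] [224.8 194.1]
```

View pics/c7.png

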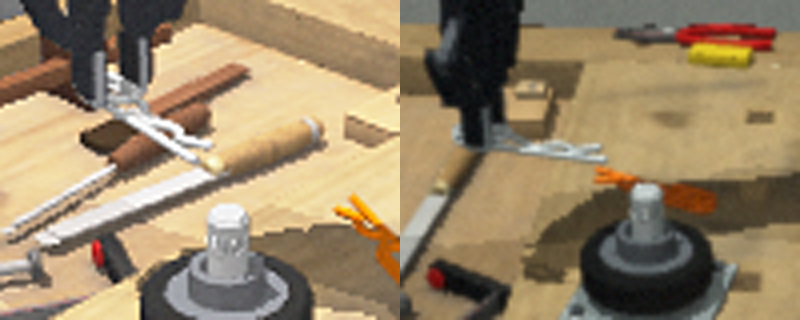

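The tip appears at scene (258.5,199) and side (263.2,199.5), matching the prediction within half a pixel. I'll lower to hole height.

Emit:
{"api": "apply_moves", "payload": {"commands": [{"tx": 0.5,"ty": 1,"tz": 15,"turn": 0,"hand": 1},{"tx": 0,"ty": 0,"tz": 14,"turn": 0.25,"hand": 1},{"tx": 0,"ty": 0,"tz": 5,"turn": 0,"hand": 1},{"tx": 0,"ty": 0,"tz": 0,"turn": 0,"hand": 1},{"tx": 0,"ty": 0,"tz": 0,"turn": 0,"hand": 1}]}}

```text
time: 15.7
ee_pos: [651.9, -33.4, 105.6]
eef_rot: [0.995, -0.1, -0.0, -0.0]
contact_force: [0.3, 0.3, 0.0]
gripper_width: 21.4
finger_force: 58.9
```

```bash
cat > leg.py <<'E'
from h import *
def run(tag):
    A=np.array([526.3,2.3]);e=np.array([-.981,.194]);n=np.array([-.194,-.981])
    o=observe();T=o['ee_pos'];print('tcp',T,'along',(T[:2]-A)@-e-60,'lat',(T[:2]-A)@n-9,tool(o,T)[1],'wire z',T[2]-24.3)
    for nm in ['scene','side']:
        z,_=snap(nm,nm+tag+'.npz');W=world(z);s=(W[...,:2]-A)@e;y=(W[...,:2]-A)@n
        zw=T[2]-24.3;a0=(T[:2]-A)@e
        m=(s>a0+65)&(s<a0+99)&(abs(W[...,2]-zw)<7)&(abs(y-(T[:2]-A)@n+9)<8)&(s<-14)
        q=np.c_[s[m],y[m],W[m][:,2]];v,u=np.nonzero(m)
        print(nm,m.sum(),'leg y,z median',np.median(q[:,1:],0).round(2))
        # per-image-column brightness centroid vs predicted
        dv=[]
        for t in range(66,98,3):
            X=np.r_[T[:2]+e*t-9*n,zw];a,b=proj(z,X);col=z['im'][:,int(round(a))].astype(float).mean(1)
            d=z['d'][int(b)-5:int(b)+6,int(round(a))];c=np.array(z['R'])@X+z['t'];k=np.nonzero((abs(d-c[2])<12))[0]
            if len(k): dv.append(int(b)-5+k.mean()-b)
        print('row dev (px, + = lower)',np.round(dv,1),'mm/px',c[2]/z['fy'])
E
python3 -c "
from leg import *
run('5')"
```

```text
tcp [651.92200618 -33.44313128 105.57322255] along 70.16935553278819 lat 1.693342590192465 -11.48 wire z 81.27322255032853
scene 32 leg y,z median [5.000e-02 8.341e+01]
row dev (px, + = lower) [-0.8  0.  -0.9 -1.  -2.  -2.  -1.1 -1.  -0.5 -0.  -0. ] mm/px 2.2937061499440756
side 23 leg y,z median [ 0.18 83.58]
row dev (px, + = lower) [-1.6 -1.2 -1.4 -1.5 -1.6 -1.6 -1.4 -1.5 -0.9 -0.2 -0.4] mm/px 2.956618110269112
```

Emit:
{"api": "apply_moves", "payload": {"commands": [{"tx": -7,"ty": -0.8,"tz": 0,"turn": -0.2,"hand": 1},{"tx": -7,"ty": 0,"tz": 0,"turn": 0,"hand": 1},{"tx": 0,"ty": 0,"tz": 0,"turn": 0,"hand": 1},{"tx": 0,"ty": 0,"tz": 0,"turn": 0,"hand": 1}]}}

```text
time: 16.2
ee_pos: [638.2, -29.7, 106.1]
eef_rot: [0.995, -0.098, 0.0, 0.0]
contact_force: [0.0, -0.5, -0.3]
gripper_width: 21.6
finger_force: 58.9
```

Run:
```python
from h import *
A=np.array([526.3,2.3]);e=np.array([-.981,.194]);n=np.array([-.194,-.981])
P=[];Y=[]
for i in range(6):
    nm=['scene','side'][i%2];o=observe();P.append(o['ee_pos']);Y.append(tool(o,o['ee_pos'])[1]);z,_=snap(nm,nm+'6.npz')
P=np.array(P);T=P.mean(0);print(P.round(1).tolist(),np.mean(Y),'along',(T[:2]-A)@-e-60,'lat',(T[:2]-A)@n-9,'wire',T[2]-24.3)
for nm in ['scene','side']:
    z=np.load(nm+'6.npz');W=world(z);s=(W[...,:2]-A)@e;y=(W[...,:2]-A)@n;zz=W[...,2]
    a=(abs(s)<13)&(abs(y)<16)&(zz>66)&(zz<94);print(nm,'axle s,y range',s[a].min().round(1),s[a].max().round(1),y[a].min().round(1),y[a].max().round(1))
    print('cap z',np.percentile(zz[(abs(s)<6)&(abs(y)<6)&(zz>94)&(zz<104)],[25,50,75]).round(1))
    m=(s<-16.5)&(s>-30)&(abs(y)<7)&(abs(zz-82)<7);print('leg',m.sum(),'y',np.percentile(y[m],[0,50,100]).round(1),'z',np.percentile(zz[m],[0,50,100]).round(1),'smax',s[m].max())
```

```text
[[638.2, -29.7, 106.1], [638.4, -29.9, 106.1], [638.6, -29.8, 106.1], [638.6, -29.9, 106.0], [638.6, -29.9, 105.9], [638.5, -29.8, 105.8]] -11.276666666666666 along 56.28704655034885 lat 0.7472085370280404 wire 81.70344688099108
scene axle s,y range -3.8 12.9 -15.1 10.3
cap z [97.3 97.8 98.1]
leg 10 y [-2.8 -1.9  1.3] z [80.1 84.  85.8] smax -19.878604399919745
side axle s,y range -7.6 12.2 -15.2 8.4
cap z [96.3 96.6 97.5]
leg 9 y [-4.7 -1.9  3.6] z [80.6 84.2 85.4] smax -18.96025075735102
```

Emit:
{"api": "apply_moves", "payload": {"commands": [{"tx": -1.5,"ty": -0.5,"tz": 0.6,"turn": 0,"hand": 1},{"tx": -1.5,"ty": 0,"tz": 0,"turn": 0,"hand": 1},{"tx": -1,"ty": 0,"tz": 0,"turn": 0,"hand": 1},{"tx": -1,"ty": 0,"tz": 0,"turn": 0,"hand": 1},{"tx": -1,"ty": 0,"tz": 0,"turn": 0,"hand": 1},{"tx": 0,"ty": 0,"tz": 0,"turn": 0,"hand": 1}]}}

```text
time: 17.1
ee_pos: [632.5, -28.1, 105.2]
eef_rot: [0.995, -0.098, -0.0, 0.0]
contact_force: [0.1, -0.1, -0.6]
gripper_width: 21.4
finger_force: 58.9
```

Emit:
{"api": "apply_moves", "payload": {"commands": [{"tx": -1,"ty": 0,"tz": 0,"turn": 0,"hand": 1},{"tx": -1,"ty": 0,"tz": 0,"turn": 0,"hand": 1},{"tx": 0,"ty": 0,"tz": 0,"turn": 0,"hand": 1}]}}

```text
time: 17.4
ee_pos: [630.5, -27.7, 105.2]
eef_rot: [0.995, -0.098, -0.0, 0.0]
contact_force: [-0.3, 0.4, 0.4]
gripper_width: 21.3
finger_force: 58.9
```

Emit:
{"api": "apply_moves", "payload": {"commands": [{"tx": -1,"ty": 0,"tz": 0,"turn": 0,"hand": 1},{"tx": -1,"ty": 0,"tz": 0,"turn": 0,"hand": 1},{"tx": 0,"ty": 0,"tz": 0,"turn": 0,"hand": 1}]}}

```text
time: 17.7
ee_pos: [628.5, -27.3, 105.2]
eef_rot: [0.995, -0.098, -0.0, 0.0]
contact_force: [-0.0, -0.1, -0.4]
gripper_width: 21.8
finger_force: 58.9
```

Emit:
{"api": "apply_moves", "payload": {"commands": [{"tx": -1,"ty": 0,"tz": 0,"turn": 0,"hand": 1},{"tx": -1,"ty": 0,"tz": 0,"turn": 0,"hand": 1},{"tx": -1,"ty": 0,"tz": 0,"turn": 0,"hand": 1},{"tx": 0,"ty": 0,"tz": 0,"turn": 0,"hand": 1}]}}

```text
time: 18.1
ee_pos: [625.5, -26.7, 105.2]
eef_rot: [0.995, -0.098, -0.0, 0.0]
contact_force: [0.2, -0.8, -1.4]
gripper_width: 21.6
finger_force: 58.9
```

Run:
```python
from h import *
A=np.array([526.3,2.3]);e=np.array([-.981,.194]);n=np.array([-.194,-.981])
o=observe();T=o['ee_pos'];print(T,o['contact_force'],o['ft_torque'],(T[:2]-A)@-e-60,(T[:2]-A)@n-9)
for nm in ['scene','side']:
    z,_=snap(nm,nm+'8.npz');W=world(z);s=(W[...,:2]-A)@e;y=(W[...,:2]-A)@n;zz=W[...,2]
    m=(s<-9)&(s>-40)&(abs(y)<7)&(abs(zz-82)<7);print(nm,m.sum(),'smax',np.sort(s[m])[-4:].round(1),'yz',np.median(y[m]),np.median(zz[m]))
```

```text
[625.52894731 -26.68713857 105.20430466] [ 0.22529351 -0.78211784 -1.37420188] [-0.02744061 -0.05223814  0.05869135] 42.967102191966916 0.18596715946944897
scene 23 smax [-21.3 -20.4 -20.1 -19.5] yz -2.1165959816118853 83.36125218804843
side 21 smax [-16.8 -15.7 -13.3 -13.2] yz -0.4400658413734931 83.19970150823916
```

Emit:
{"api": "apply_moves", "payload": {"commands": [{"tx": -1.5,"ty": 0,"tz": 0,"turn": 0,"hand": 1},{"tx": -1.5,"ty": 0,"tz": 0,"turn": 0,"hand": 1},{"tx": -1,"ty": 0,"tz": 0,"turn": 0,"hand": 1},{"tx": 0,"ty": 0,"tz": 0,"turn": 0,"hand": 1}]}}

```text
time: 18.6
ee_pos: [621.6, -25.9, 105.2]
eef_rot: [0.995, -0.098, -0.0, 0.0]
contact_force: [0.4, -0.2, -0.8]
gripper_width: 21.5
finger_force: 58.9
```

Emit:
{"api": "apply_moves", "payload": {"commands": [{"tx": -1.5,"ty": 0,"tz": 0,"turn": 0,"hand": 1},{"tx": -1.5,"ty": 0,"tz": 0,"turn": 0,"hand": 1},{"tx": -1,"ty": 0,"tz": 0,"turn": 0,"hand": 1},{"tx": 0,"ty": 0,"tz": 0,"turn": 0,"hand": 1}]}}

```text
time: 19.0
ee_pos: [617.7, -25.2, 105.2]
eef_rot: [0.995, -0.098, -0.0, 0.0]
contact_force: [0.5, 0.1, 0.1]
gripper_width: 21.6
finger_force: 58.9
```

Emit:
{"api": "apply_moves", "payload": {"commands": [{"tx": -1.5,"ty": 0,"tz": 0,"turn": 0,"hand": 1},{"tx": -1.5,"ty": 0,"tz": 0,"turn": 0,"hand": 1},{"tx": -1.5,"ty": 0,"tz": 0,"turn": 0,"hand": 1},{"tx": -1.5,"ty": 0,"tz": 0,"turn": 0,"hand": 1},{"tx": -1,"ty": 0,"tz": 0,"turn": 0,"hand": 1},{"tx": 0,"ty": 0,"tz": 0,"turn": 0,"hand": 1}]}}

```text
time: 19.6
ee_pos: [610.9, -23.8, 105.2]
eef_rot: [0.995, -0.098, -0.0, 0.0]
contact_force: [0.3, -0.5, -0.0]
gripper_width: 21.7
finger_force: 58.9
```

Emit:
{"api": "apply_moves", "payload": {"commands": [{"tx": -1,"ty": 0,"tz": 0,"turn": 0,"hand": 1},{"tx": -1,"ty": 0,"tz": 0,"turn": 0,"hand": 1},{"tx": -1,"ty": 0,"tz": 0,"turn": 0,"hand": 1},{"tx": -1,"ty": 0,"tz": 0,"turn": 0,"hand": 1},{"tx": 0,"ty": 0,"tz": 0,"turn": 0,"hand": 1}]}}

```text
time: 20.1
ee_pos: [607.1, -23.4, 105.3]
eef_rot: [0.995, -0.098, 0.0, 0.0]
contact_force: [0.1, -0.1, -1.4]
gripper_width: 21.6
finger_force: 58.9
```

Emit:
{"api": "apply_moves", "payload": {"commands": [{"tx": -1,"ty": 0,"tz": 0,"turn": 0,"hand": 1},{"tx": -1,"ty": 0,"tz": 0,"turn": 0,"hand": 1},{"tx": -1,"ty": 0,"tz": 0,"turn": 0,"hand": 1},{"tx": 0,"ty": 0,"tz": 0,"turn": 0,"hand": 1}]}}

```text
time: 20.5
ee_pos: [604.8, -22.9, 105.6]
eef_rot: [0.995, -0.098, 0.001, 0.0]
contact_force: [2.9, -2.4, -0.5]
gripper_width: 21.4
finger_force: 58.9
```

Emit:
{"api": "apply_moves", "payload": {"commands": [{"tx": -1,"ty": 0,"tz": 0,"turn": 0,"hand": 1},{"tx": -1,"ty": 0,"tz": 0,"turn": 0,"hand": 1},{"tx": 0,"ty": 0,"tz": 0,"turn": 0,"hand": 1}]}}

```text
time: 20.8
ee_pos: [602.2, -22.3, 105.3]
eef_rot: [0.995, -0.098, 0.0, 0.0]
contact_force: [3.7, -2.5, -0.4]
gripper_width: 21.7
finger_force: 59.0
```

The bent leg has started riding at about 21 mm, as expected. Continuing slowly.

Emit:
{"api": "apply_moves", "payload": {"commands": [{"tx": -1,"ty": 0,"tz": 0,"turn": 0,"hand": 1},{"tx": -1,"ty": 0,"tz": 0,"turn": 0,"hand": 1},{"tx": -1,"ty": 0,"tz": 0,"turn": 0,"hand": 1},{"tx": 0,"ty": 0,"tz": 0,"turn": 0,"hand": 1}]}}

```text
time: 21.2
ee_pos: [600.2, -21.9, 105.6]
eef_rot: [0.995, -0.098, 0.001, 0.0]
contact_force: [5.9, -2.9, -0.1]
gripper_width: 21.6
finger_force: 58.9
```

Emit:
{"api": "apply_moves", "payload": {"commands": [{"tx": -1,"ty": 0,"tz": 0,"turn": 0,"hand": 1},{"tx": -1,"ty": 0,"tz": 0,"turn": 0,"hand": 1},{"tx": -1,"ty": 0,"tz": 0,"turn": 0,"hand": 1},{"tx": 0,"ty": 0,"tz": 0,"turn": 0,"hand": 1}]}}

```text
time: 21.6
ee_pos: [597.7, -21.5, 105.8]
eef_rot: [0.995, -0.098, 0.002, 0.0]
contact_force: [4.8, -3.5, -0.4]
gripper_width: 21.6
finger_force: 59.0
```

Emit:
{"api": "apply_moves", "payload": {"commands": [{"tx": -1,"ty": 0,"tz": 0,"turn": 0,"hand": 1},{"tx": -1,"ty": 0,"tz": 0,"turn": 0,"hand": 1},{"tx": -1,"ty": 0,"tz": 0,"turn": 0,"hand": 1},{"tx": 0,"ty": 0,"tz": 0,"turn": 0,"hand": 1}]}}

```text
time: 22.0
ee_pos: [593.1, -20.6, 105.2]
eef_rot: [0.995, -0.098, -0.0, 0.0]
contact_force: [2.5, -3.3, -0.4]
gripper_width: 22.0
finger_force: 59.0
```

Emit:
{"api": "apply_moves", "payload": {"commands": [{"tx": -1,"ty": 0,"tz": 0,"turn": 0,"hand": 1},{"tx": -1,"ty": 0,"tz": 0,"turn": 0,"hand": 1},{"tx": -1,"ty": 0,"tz": 0,"turn": 0,"hand": 1},{"tx": 0,"ty": 0,"tz": 0,"turn": 0,"hand": 1}]}}

```text
time: 22.4
ee_pos: [588.6, -19.6, 104.6]
eef_rot: [0.995, -0.098, -0.002, 0.0]
contact_force: [-1.1, -2.9, -0.7]
gripper_width: 21.7
finger_force: 59.1
```

Emit:
{"api": "apply_moves", "payload": {"commands": [{"tx": -1,"ty": 0,"tz": 0,"turn": 0,"hand": 1},{"tx": -1,"ty": 0,"tz": 0,"turn": 0,"hand": 1},{"tx": 0,"ty": 0,"tz": 0,"turn": 0,"hand": 1}]}}

```text
time: 22.7
ee_pos: [588.0, -19.5, 105.1]
eef_rot: [0.995, -0.098, -0.0, 0.0]
contact_force: [-0.2, -3.4, -0.6]
gripper_width: 21.6
finger_force: 59.0
```

Emit:
{"api": "apply_moves", "payload": {"commands": [{"tx": -1,"ty": 0,"tz": 0,"turn": 0,"hand": 1},{"tx": -1,"ty": 0,"tz": 0,"turn": 0,"hand": 1},{"tx": 0,"ty": 0,"tz": 0,"turn": 0,"hand": 1}]}}

```text
time: 23.0
ee_pos: [585.6, -18.9, 105.0]
eef_rot: [0.995, -0.098, -0.001, 0.0]
contact_force: [-2.4, -3.0, 0.2]
gripper_width: 21.5
finger_force: 59.0
```

Emit:
{"api": "apply_moves", "payload": {"commands": [{"tx": -1,"ty": 0,"tz": 0,"turn": 0,"hand": 1},{"tx": 0,"ty": 0,"tz": 0,"turn": 0,"hand": 1},{"tx": 0,"ty": 0,"tz": 0,"turn": 0,"hand": 1}]}}

```text
time: 23.3
ee_pos: [584.2, -18.6, 104.7]
eef_rot: [0.995, -0.098, -0.002, 0.0]
contact_force: [-4.4, -3.1, 0.2]
gripper_width: 21.6
finger_force: 59.1
```

Emit:
{"api": "apply_moves", "payload": {"commands": [{"tx": -1,"ty": 0,"tz": 0,"turn": 0,"hand": 1},{"tx": 0,"ty": 0,"tz": 0,"turn": 0,"hand": 1}]}}

```text
time: 23.5
ee_pos: [583.7, -18.5, 104.9]
eef_rot: [0.995, -0.098, -0.001, 0.0]
contact_force: [-4.1, -4.0, -0.8]
gripper_width: 21.5
finger_force: 59.1
```

Emit:
{"api": "apply_moves", "payload": {"commands": [{"tx": -1,"ty": 0.5,"tz": 0,"turn": 0,"hand": 1},{"tx": 0,"ty": 0,"tz": 0,"turn": 0,"hand": 1}]}}

```text
time: 23.7
ee_pos: [583.3, -18.5, 105.2]
eef_rot: [0.995, -0.098, -0.0, -0.0]
contact_force: [-2.9, -1.3, -0.6]
gripper_width: 21.8
finger_force: 59.1
```

Emit:
{"api": "apply_moves", "payload": {"commands": [{"tx": -0.7,"ty": 0,"tz": 0,"turn": 0,"hand": 1},{"tx": 0,"ty": 0,"tz": 0,"turn": 0,"hand": 1}]}}

```text
time: 23.9
ee_pos: [582.8, -18.4, 105.3]
eef_rot: [0.995, -0.098, 0.0, -0.0]
contact_force: [-3.4, -1.8, -0.4]
gripper_width: 21.5
finger_force: 59.1
```

Emit:
{"api": "apply_moves", "payload": {"commands": [{"tx": -0.7,"ty": 0.2,"tz": 0,"turn": 0,"hand": 1},{"tx": 0,"ty": 0,"tz": 0,"turn": 0,"hand": 1}]}}

```text
time: 24.1
ee_pos: [582.3, -18.3, 105.4]
eef_rot: [0.995, -0.098, 0.0, -0.0]
contact_force: [-2.5, 0.2, -1.5]
gripper_width: 21.4
finger_force: 59.0
```

Emit:
{"api": "apply_moves", "payload": {"commands": [{"tx": -0.6,"ty": 0,"tz": 0,"turn": 0,"hand": 1},{"tx": 0,"ty": 0,"tz": 0,"turn": 0,"hand": 1}]}}

```text
time: 24.3
ee_pos: [581.5, -18.3, 105.3]
eef_rot: [0.995, -0.098, 0.0, -0.0]
contact_force: [-3.3, -0.9, 0.0]
gripper_width: 21.7
finger_force: 59.0
```

Emit:
{"api": "apply_moves", "payload": {"commands": [{"tx": -0.6,"ty": 0,"tz": 0,"turn": 0,"hand": 1},{"tx": 0,"ty": 0,"tz": 0,"turn": 0,"hand": 1}]}}

```text
time: 24.5
ee_pos: [581.4, -18.3, 105.4]
eef_rot: [0.995, -0.098, 0.001, -0.0]
contact_force: [0.1, -0.2, -0.9]
gripper_width: 21.7
finger_force: 59.0
```

Emit:
{"api": "apply_moves", "payload": {"commands": [{"tx": -0.6,"ty": 0,"tz": 0,"turn": 0,"hand": 1},{"tx": 0,"ty": 0,"tz": 0,"turn": 0,"hand": 1}]}}

```text
time: 24.7
ee_pos: [581.3, -18.3, 105.6]
eef_rot: [0.995, -0.098, 0.001, -0.0]
contact_force: [0.8, -0.4, -0.8]
gripper_width: 21.4
finger_force: 59.0
```

Run:
```python
from h import *
ims=[]
for nm in ['scene','side']:
    z,_=snap(nm,nm+'9.npz');a,b=map(int,proj(z,(540,0,80)))
    ims.append(cv2.resize(z['im'][b-25:b+25,a-31:a+31],(400,322),interpolation=cv2.INTER_CUBIC))
cv2.imwrite('pics/home.png',np.hstack(ims));o=observe();print(o['contact_force'],o['ee_pos'],o['ft_torque'])
A=np.array([526.3,2.3]);e=np.array([-.981,.194]);n=np.array([-.194,-.981])
for nm in ['scene','side']:
    z=np.load(nm+'9.npz');W=world(z);s=(W[...,:2]-A)@e;y=(W[...,:2]-A)@n;zz=W[...,2]
    m=(s>14)&(s<60)&(abs(y)<9)&(abs(zz-82)<8);print(nm,'leg beyond axle',m.sum(),np.sort(s[m])[-6:].round(1),np.median(zz[m]) if m.any() else 0)
    m=(s>14)&(s<60)&(y>7)&(y<30)&(abs(zz-82)<8);print(nm,'bent',m.sum(),np.sort(s[m])[-6:].round(1),np.percentile(y[m],[5,50,95]) if m.any() else 0)
```

```text
[ 1.29776653 -1.04630073 -0.52369443] [581.28088156 -18.38096761 105.63244754] [-0.20456004 -0.35105466  0.0004576 ]
scene leg beyond axle 36 [38.9 39.1 40.1 40.3 40.3 40.4] 83.52369018456342
scene bent 20 [27.1 28.2 28.7 29.3 29.4 31.4] [ 8.91811086 12.82176745 19.16074348]
side leg beyond axle 20 [32.1 32.4 35.2 35.4 37.4 38.3] 82.12221543764592
side bent 12 [25.1 25.4 26.9 27.9 29.6 31.6] [ 9.08969867 13.12270641 19.90092572]
```

View pics/home.png

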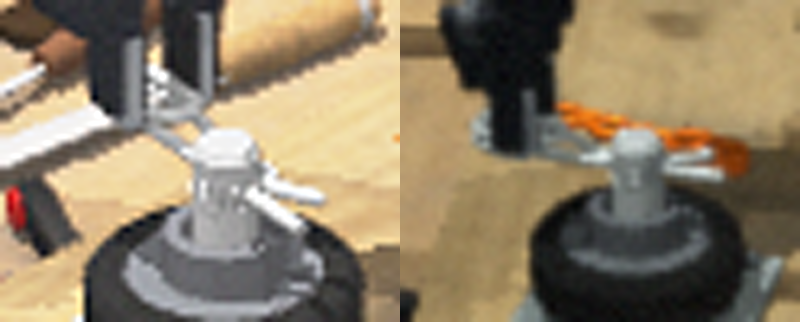

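Both legs straddle the axle and the straight leg's tip is 40 mm past the axis. The pull has turned into a push, so I'll make one gentle step to confirm the stop.

Emit:
{"api": "apply_moves", "payload": {"commands": [{"tx": -0.7,"ty": 0,"tz": 0,"turn": 0,"hand": 1},{"tx": 0,"ty": 0,"tz": 0,"turn": 0,"hand": 1}]}}

```text
time: 25.0
ee_pos: [581.1, -18.4, 105.8]
eef_rot: [0.995, -0.098, 0.002, -0.0]
contact_force: [5.0, -0.8, -0.2]
gripper_width: 21.6
finger_force: 58.9
```

Emit:
{"api": "apply_moves", "payload": {"commands": [{"tx": -0.7,"ty": 0,"tz": 0,"turn": 0,"hand": 1},{"tx": 0,"ty": 0,"tz": 0,"turn": 0,"hand": 1}]}}

```text
time: 25.2
ee_pos: [580.9, -18.4, 106.0]
eef_rot: [0.995, -0.098, 0.002, -0.0]
contact_force: [6.6, -1.3, -1.4]
gripper_width: 21.5
finger_force: 58.9
```

Stop confirmed. I'll relax the push, open and rise.

Emit:
{"api": "apply_moves", "payload": {"commands": [{"tx": 1.2,"ty": 0,"tz": 0,"turn": 0,"hand": 1},{"tx": 0,"ty": 0,"tz": 0,"turn": 0,"hand": 0.6},{"tx": 0,"ty": 0,"tz": 0,"turn": 0,"hand": 0.4},{"tx": 0,"ty": 0,"tz": 0,"turn": 0,"hand": 0.4},{"tx": 0,"ty": 0,"tz": 0,"turn": 0,"hand": 0.4},{"tx": 0,"ty": 0,"tz": -5,"turn": 0,"hand": 0.4},{"tx": 0,"ty": 0,"tz": -15,"turn": 0,"hand": 0.4},{"tx": 0,"ty": 0,"tz": -40,"turn": 0,"hand": 0.4},{"tx": 0,"ty": 0,"tz": -45,"turn": 0,"hand": 0.4},{"tx": 0,"ty": 0,"tz": -30,"turn": 0,"hand": 0.4}]}}

```text
time: 26.2
ee_pos: [581.1, -18.0, 244.8]
eef_rot: [0.995, -0.098, 0.002, -0.0]
contact_force: [1.2, 0.4, -0.7]
gripper_width: 51.3
finger_force: 0.0
```

Run:
```python
from h import *
o=observe();print(o['ee_pos'],o['gripper_width'],o['contact_force'])
A=np.array([526.3,2.3]);e=np.array([-.981,.194]);n=np.array([-.194,-.981])
for nm in ['scene','side','wrist']:
    z,_=snap(nm,nm+'10.npz');W=world(z);s=(W[...,:2]-A)@e;y=(W[...,:2]-A)@n;zz=W[...,2]
    for k,m in [('leg',(s>14)&(s<60)&(abs(y)<9)),('bent',(s>14)&(s<60)&(y>9)&(y<30)),('loop',(s<-20)&(s>-100)&(y>-12)&(y<28))]:
        m=m&(abs(zz-82)<12); 
        if m.any(): print(nm,k,m.sum(),'s',np.percentile(s[m],[1,99]).round(1),'y',np.percentile(y[m],[2,98]).round(1),'z',np.percentile(zz[m],[10,50,90]).round(1))
    R=np.hypot(W[...,0]-526,W[...,1]-2.5);m=(R>30)&(R<48)&(zz>36)&(zz<56);print('tyre',m.sum(),np.median(zz[m]))
```

```text
[581.09581813 -18.03546513 244.78368529] 51.316389980090904 [ 1.24086298  0.3553024  -0.72026206]
scene leg 34 s [14.3 40.5] y [-3.8  8.5] z [80.8 83.3 85.5]
scene bent 18 s [15.8 31. ] y [ 9.6 19.6] z [80.5 83.1 84.3]
scene loop 146 s [-79.5 -22.2] y [-3.6 18.7] z [82.  87.3 91.1]
tyre 433 45.38852754544428
side leg 18 s [15.3 38.8] y [-4.2  6.2] z [80.8 82.6 85.1]
side bent 12 s [16.9 31.5] y [ 9.4 19.2] z [79.8 83.5 84.3]
side loop 113 s [-80.4 -21. ] y [-5.  20.1] z [82.1 86.  90.9]
tyre 249 45.618489588745355
wrist leg 126 s [16.4 40.5] y [-1.3  4.1] z [82.3 83.5 84.8]
wrist bent 91 s [14.4 30.7] y [ 9.3 20.1] z [82.6 84.1 84.9]
wrist loop 884 s [-82.3 -20.6] y [-1.1 21.8] z [83.6 89.8 91.2]
tyre 2565 45.96769709286417
```

After release the tip is at 40.5 mm (nominal 40), the bent leg is relaxed, the clip is level and the wheel is seated. Handing in.

```bash
python3 -c "
from station import *
print(job_done())"
```

```text
the job is handed in; nothing more can be done
None
```

The wheel sits fully down on the axle plate (tyre top reads about 46 mm) and the R-clip is home in the cross-hole (tip 40.5 mm past the axis, nominal 40); both were released, no other tools were touched, and the job was handed in at about 26 s.

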